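Load the game tray and turn it to the dice vault with the marble centred

TASK

Set the game tray for the next turn: put the small glass die into the tray's square nest and the round figure base, stem up, into its round nest, while the tray stands on the cork mat. Then lift the tray by the bar of its arch about 10 cm straight up and turn it level through a quarter turn, so that the end with the die points to the hexagonal dice vault; keep the marble loose in the middle of its dish all the while and leave the other things alone. Finish still holding the tray up, steady and level over the mat: do not put it down or let go.

Things in the scene. Friction and masses are not known exactly. Their poses are not given: they have to be found in the camera images.
- tray: walnut game tray, 210 (its x) x 120 (its y) x 10 mm, about 320 g, loose on the cork mat, long (x) axis within 4 degrees of the mat's x axis. Origin: centre of its underside; z up. Square nest at x = -75 mm, shallow round dish with a loose marble in the middle, round nest at x = +75 mm, aluminium arch across the middle over the dish, along y.
- square_nest (a point): centre of the floor of the tray's square nest, 4 mm above the tray's underside. The nest is 25.5 x 25.5 mm with its sides along the tray's x and y axes, grey-lined, 6 mm deep, top edge flush with the tray's top (10 mm above the underside).
- round_nest (a point): centre of the floor of the tray's round nest, 4 mm above the tray's underside; nest 38 mm in diameter, grey-lined, 6 mm deep.
- dish (a point): lowest point at the middle of the tray's round dish, 4 mm above the tray's underside; dish 84 mm across, sloping down to its centre at 5 degrees.
- bar (a point): centre of the arch's straight bar, where to grip the tray: on the tray's vertical centre line, 85 mm above its underside. The bar runs along the tray's y axis, 112 mm long, 10 mm thick (in x), 14 mm deep (78 to 92 mm above the underside), on posts 10 (x) x 8 (y) mm at y = +-52 mm.
- marble_center (a point): centre of the loose amber glass marble, 22 mm in diameter, 14 g, in the tray's dish.
- die: the small green glass die, a cube 22 x 22 x 22 mm, 27 g, sides along its x and y axes; origin at the centre of its underside.
- figure_base: blue plastic figure base: a disc 34 mm in diameter and 6 mm thick with an upright round stem 12 mm in diameter on its centre, 30 mm high overall, 18 g; origin at the centre of its underside, z up along the stem.
- mat: cork mat 250 (x) x 160 (y) x 3 mm, fixed to the shelf; origin at the centre of its underside. The vault and the tin stand about 280 mm from its centre on its two opposite y sides (either way round).
- vault: hexagonal walnut dice vault, 96 mm across flats, 62 mm high, shut; bystander that shows which way to turn the tray. Origin at the centre of its underside.
- tin: round pewter-grey aluminium tin, 87 mm in diameter, 59 mm high; bystander. Origin at the centre of its underside.
- big_die: large green glass die, cube of 34 mm, too big for the nest; bystander. Origin at the centre of its underside.
- pawn: black plastic pawn, foot 26 mm in diameter, 50 mm high; bystander. Origin at the centre of its underside.
Things that resemble listed ones, but are neither listed nor needed, are in the scene too. Leave any pink look-alike of the die alone.

How it is judged:
On the way, in this order (a step that is already met when the one before it is completed fails the run):
1. die seated in the square nest and figure base in the round nest, with the tray standing on the mat (horizontal distance between die and square_nest below 0.006 m and z of die in the frame of tray between 0.001 and 0.0065 m and horizontal distance between figure_base and round_nest below 0.006 m and z of figure_base in the frame of tray between 0.001 and 0.0065 m and angle between figure_base's own z axis and vertical below 0.15 rad and height (world z) of tray below 0.012 m), for 0.2 s.
2. tray lifted clear of the mat by the gripper with both pieces in their nests (horizontal distance between die and square_nest below 0.006 m and z of die in the frame of tray between 0.001 and 0.0065 m and horizontal distance between figure_base and round_nest below 0.006 m and z of figure_base in the frame of tray between 0.001 and 0.0065 m and angle between figure_base's own z axis and vertical below 0.15 rad and height (world z) of tray above 0.04 m and contact force between the fingers and tray above 1 N), for 0.2 s.
At the end, for the whole second after the job is handed in: Gripper holds the tray 60-180 mm up, within 60 mm of the mat's centre, level to 4 deg, at rest, long axis within 11 deg of the mat's y axis, square-nest end towards the vault; marble within 12 mm of the dish centre; die and base within 6 mm of their nests' centres, under 2.5 mm off the floor (horizontal distance between die and square_nest below 0.006 m and z of die in the frame of tray between 0.001 and 0.0065 m and horizontal distance between figure_base and round_nest below 0.006 m and z of figure_base in the frame of tray between 0.001 and 0.0065 m and angle between figure_base's own z axis and vertical below 0.15 rad and height (world z) of tray between 0.06 and 0.18 m and contact force between the fingers and tray above 1 N and horizontal distance between tray and mat below 0.06 m and angle between tray's own z axis and vertical below 0.07 rad and angle between the x axis of tray and the y axis of mat, either way round below 0.2 rad and x of vault in the frame of tray below -0.1 m and horizontal distance between marble_center and dish below 0.012 m and z of marble_center in the frame of tray below 0.03 m and linear speed of tray below 0.03 m/s and angular speed of tray below 0.2 rad/s); the arm keeps its last pose, push and grip.
It fails at once if the marble rolls more than 25 mm from the middle of the dish (horizontal distance between marble_center and dish above 0.025 m).
It fails at once if the robot touches the marble (contact force between any of the fingers, the arm and marble above 0.3 N).
It fails at once if the tray is tipped more than 10 degrees (angle between tray's own z axis and vertical above 0.175 rad).
It fails at once if the vault, tin, large die or pawn is moved more than 30 mm (distance of any of big_die, pawn, vault, tin from where it was at the start of the episode above 0.03 m).
It also fails if it takes over 72 s, if anything falls off the work surface, if the arm or the gripper's body presses on something with over 40 N, if the wrist force passes 120 N, or if a joint passes its speed limit or range.

ROBOT

A 7-joint arm with a two-finger parallel gripper is mounted at the origin on the work surface. World frame = base frame: x ahead of the robot, y to its left, z up, the work surface at z = 0. Lengths are in m, angles in rad, forces in N, time in s.
With the tool pointing down it reaches from about 0.425 to 0.875 m from the base axis. Payload 4.7 kg.
Tool frame: the origin (TCP) lies between the finger pads; the fingertips stand 14 mm ahead of it and the grasp point (between the pads) lies 5 mm behind it; z points along the fingers, y is the line along which they close (so a half turn about z gives the same grasp; the last joint's range is limited). The gripper opens to 87 mm and grips with 3 to 60 N. Pads are 19 mm wide; open, the fingers measure 117 mm over their backs; the gripper's body (75 mm by 190 mm) begins 51 mm behind the grasp point.
Start: joints at [1.13, 0.321, -0.07, 1.45, 0.023, 1.371, -0.057], TCP at [0.286, -0.584, 0.204] pointing down, gripper open.
Joint ranges: [-2.86, 2.86], [-0.3, 2.09], [-1.38, 1.24], [0.06, 2.45], [-1.56, 4.7], [0.09, 2.05], [-2.69, 2.69]. Speed limits (rad/s): [2.57, 2.57, 3.14, 3.14, 3.14, 3.14, 3.14].

INTERFACE

Orientations are given as a unit quaternion [w, x, y, z].
In Python, from workcell import robot, gripper_open, gripper_close, solver, imaging gives the robot as it stands. The module is installed in compiled form; this text tells all that it offers. Calls block until the motion is done:
- robot.reach(position, orientation): joint-space move of the TCP to a pose.
- robot.move_straight(position, rotation=None, vel=0.15): straight line of the TCP; rotation=None keeps the orientation; vel is the mean speed in m/s.
- robot.set_joints(angles): joint-space move.
- gripper_open() and gripper_close(f_grip=None): open the fingers fully, or close them until they stop; f_grip is the grip in N (None keeps the last).
- robot.wait(seconds).
- solver.solve_ik(position, orientation): joint angles nearest the present ones, or None.
- robot.get_state(): the state.
- imaging.capture(name): name is "scene" or "top"; returns a dict with "frame" (420x560x3 uint8, red, green, blue), "mtx" (3x3 intrinsics, pixels), "dist_coeffs" ([k1, k2, p1, p2, k3] as OpenCV has them; the pictures are not rectified), "pose" (4x4, takes a point from camera to world coordinates). Camera axes: x right, y down, z forward; pixel columns grow to the right and rows downward; lengths in m; the calibration is good to about 2 mm. A picture is of the moment at which its call begins. There is no depth.
A pose or a line that the arm cannot do raises robot.PlanningError and nothing moves.
- robot.finish_job(): hands the job in; it is judged then, once.
The state is a dict: "time": time; "joints": joint angles; "dq": joint speeds; "tau": joint torques, N m; "eef_pos": TCP position; "ee_rot": TCP orientation; "wrist_force": force on the tool from outside, world axes, zero at the start; "ft_torque": the same for the moment, N m; "width": finger opening in m; "grip_force": force on a finger pad.
Only numpy, scipy, OpenCV 4.12 (cv2) and the standard library are available. Lean on these libraries where they do the work, as an engineer would, in place of code of your own. Each camera call takes 0.05 s, during which the arm holds its last target. There are 200 camera calls.

## Working session

There is one attempt and no reset: what is moved stays moved. The work goes in short steps, each a Python script; the robot and the scene stay as the last script left them, time stands still between calls to the robot, and variables do not carry over. Pictures are saved under pics/ and viewed, at most 10 in all, crops included, and the job is handed in when it is done.

```bash
mkdir -p pics; cat > h.py <<'E'
import numpy as np, cv2
from workcell import robot, gripper_open, gripper_close, solver, imaging
def cap(n,save=None):
    c=imaging.capture(n)
    if save: cv2.imwrite('pics/'+save,c['frame'][:,:,::-1])
    return c
def ray(c,px,z):
    p=cv2.undistortPoints(np.array(px,float).reshape(-1,1,2),np.array(c['mtx']),np.array(c['dist_coeffs'])).reshape(-1,2)
    T=np.array(c['pose']); d=np.c_[p,np.ones(len(p))]@T[:3,:3].T; o=T[:3,3]
    return o+d*((z-o[2])/d[:,2])[:,None]
E
python3 - <<'E'
from h import *
a=cap('top','top0.png');b=cap('scene','scene0.png')
for c in(a,b): print(np.round(c['pose'],3),np.round(c['mtx'],1),c['dist_coeffs'])
s=robot.get_state();print(s)
E
```

```text
[[ 0.023 -0.985  0.172  0.449]
 [-0.999 -0.027 -0.02   0.039]
 [ 0.024 -0.171 -0.985  0.889]
 [ 0.     0.     0.     1.   ]] [[409.7   0.  277.3]
 [  0.  409.7 216.1]
 [  0.    0.    1. ]] [0.01466157 0.         0.         0.         0.        ]
[[ 0.856  0.353 -0.378  1.001]
 [ 0.517 -0.554  0.653 -0.746]
 [ 0.021 -0.754 -0.656  0.844]
 [ 0.     0.     0.     1.   ]] [[536.7   0.  284.7]
 [  0.  536.7 205.5]
 [  0.    0.    1. ]] [-0.02508529  0.          0.          0.          0.        ]
{'time': 0.1, 'joints': array([ 1.1300963 ,  0.32173387, -0.07010477,  1.45157133,  0.02259545,
        1.37079476, -0.05689358]), 'dq': array([ 0.00110822, -0.00225328, -0.00114904, -0.00569942,  0.00024228,
       -0.00131589,  0.00126511]), 'tau': array([ 2.22898018e-05, -4.92571807e+01, -4.06126678e-01, -3.13400352e+01,
       -6.43235212e-02,  3.94687720e-02,  4.38653035e-05]), 'eef_pos': array([ 0.28526636, -0.58346216,  0.20307161]), 'ee_rot': array([-8.27529123e-04,  9.74249529e-01,  2.25470873e-01, -2.34324633e-04]), 'wrist_force': array([-0.01462918, -0.24375662,  0.05637343]), 'ft_torque': array([-0.00084804,  0.01552827, -0.03484486]), 'grip_force': 0.0, 'width': 0.08743917175452089}
```

View pics/top0.png

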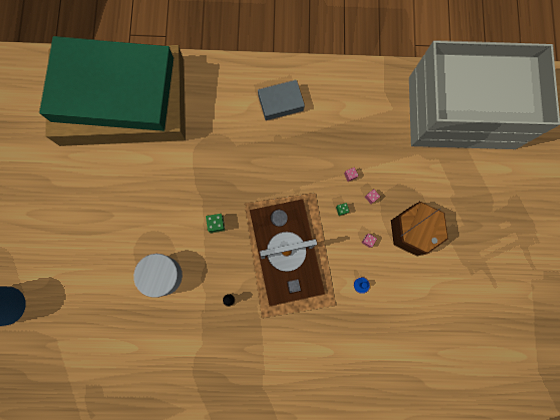

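View pics/scene0.png

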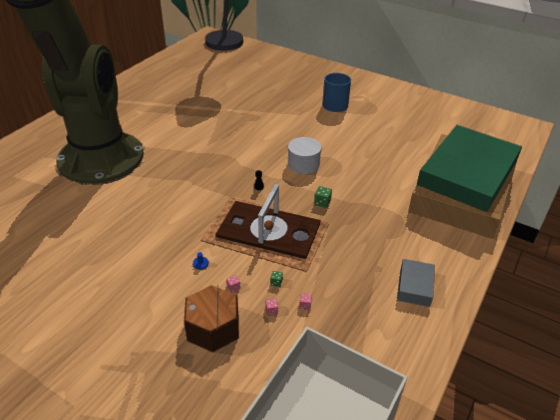

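Top view: the square nest is at about (294,286), the round nest at (279,218) and the bar runs (260,254)–(316,243). The vault is at (422,228), which is the −y side.

Candidates for the die:
- Small green at (343,209).
- Large green at (215,222).
- Pink at (351,174), (373,197) and (370,240).

I choose the small green one at (343,209). The blue base is at (362,285).

```bash
python3 - <<'E'
from h import *
a=cap('top')['frame'][:,:,::-1];b=cap('scene')['frame'][:,:,::-1]
x=cv2.resize(a[165:320,240:395],None,fx=2.55,fy=2.55,interpolation=cv2.INTER_CUBIC)
y=cv2.resize(b[180:320,185:335],None,fx=2.6,fy=2.6,interpolation=cv2.INTER_CUBIC)
h=max(x.shape[0],y.shape[0]);o=np.zeros((h,x.shape[1]+y.shape[1],3),np.uint8)
o[:x.shape[0],:x.shape[1]]=x;o[:y.shape[0],x.shape[1]:]=y
cv2.imwrite('pics/crop1.png',o);print(o.shape)
for n,p in(('die',(a[209,343],b[279,276])),('blue',(a[285,362],b[262,201])),('tray',(a[230,300],b[240,250],a[275,280])),('mat',(a[205,310],b[255,215])),('nest',(a[286,294],a[218,279],b[221,238],b[236,301])),('bar',(a[247,300],b[210,272]))):print(n,p)
E
```

```text
(395, 785, 3)
die (array([ 66, 110,  61], dtype=uint8), array([43, 79, 40], dtype=uint8))
blue (array([163,  73,  14], dtype=uint8), array([73, 30, 11], dtype=uint8))
tray (array([15, 32, 58], dtype=uint8), array([21, 31, 58], dtype=uint8), array([16, 33, 62], dtype=uint8))
mat (array([ 61, 104, 146], dtype=uint8), array([ 94, 143, 192], dtype=uint8))
nest (array([95, 92, 89], dtype=uint8), array([89, 86, 83], dtype=uint8), array([104,  99, 100], dtype=uint8), array([93, 88, 89], dtype=uint8))
bar (array([145, 144, 139], dtype=uint8), array([21, 33, 60], dtype=uint8))
```

View pics/crop1.png

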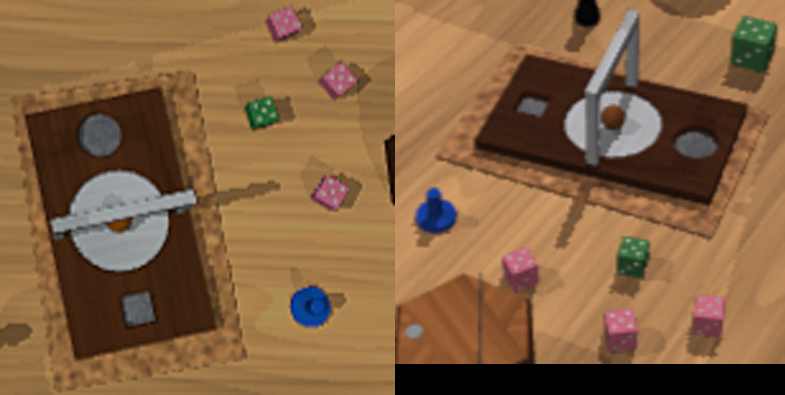

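The crop shows the plain green small die (top (343,209), scene (276,279)), distinct from the pink ones and the large one. The blue base stands stem up at (362,285). The marble is centred under the bar.

```bash
cat >> h.py <<'E'
def blob(c,kind,near,r=18):
    f=cv2.cvtColor(c['frame'],cv2.COLOR_RGB2HSV)
    H,S,V=[f[...,i].astype(int) for i in range(3)]
    R,G,B=[c['frame'][...,i].astype(int) for i in range(3)]
    m={'green':(H>40)&(H<85)&(S>60),'blue':(H>100)&(H<130)&(S>150)&(B>50),'grey':(S<40)&(V>50),'white':(S<45)&(V>130),
       'brown':(V<85)&(S>90)&(H<25)}[kind].astype(np.uint8)
    yy,xx=np.indices(m.shape); m[np.hypot(xx-near[0],yy-near[1])>r]=0
    n,l,st,ce=cv2.connectedComponentsWithStats(m)
    k=1+np.argmax(st[1:,4]); return (l==k).astype(np.uint8),ce[k],st[k,4]
def tri(a,pa,b,pb):
    P=[];
    for c,p in((a,pa),(b,pb)):
        o=np.array(c['pose'])[:3,3]; d=ray(c,[p],0.)[0]-o; d/=np.linalg.norm(d); P.append((o,np.eye(3)-np.outer(d,d)))
    x=np.linalg.solve(P[0][1]+P[1][1],P[0][1]@P[0][0]+P[1][1]@P[1][0])
    return x,np.linalg.norm(P[0][1]@(x-P[0][0]))*2
E
python3 - <<'E'
from h import *
np.set_printoptions(precision=4,suppress=True)
a=cap('top');b=cap('scene')
for n,k,p,q,r,z in(('die','green',(343,209),(276,279),12,.011),('base','blue',(362,285),(201,262),16,.006),('sq','grey',(294,286),(238,221),11,.007),('rd','grey',(279,218),(301,236),13,.007)):
    ma,ca,na=blob(a,k,p,r);mb,cb,nb=blob(b,k,q,r)
    print(n,ca,na,cb,nb,tri(a,ca,b,cb),ray(a,[ca],z)[0],ray(b,[cb],z)[0])
    if n in('die','sq'):
        for c,m,zz in((a,ma,z+.005),):
            pts=ray(c,cv2.findContours(m,0,1)[0][0].reshape(-1,2),zz)
            print('  rect',cv2.minAreaRect((pts[:,:2]*1000).astype(np.float32)))
for c,p in((a,(287,252)),(b,(269,228))):
    m,ce,n=blob(c,'brown',p,75)
    pts=ray(c,cv2.findContours(m,0,1)[0][0].reshape(-1,2),.013)
    print('tray',n,cv2.minAreaRect((pts[:,:2]*1000).astype(np.float32)))
E
```

```text
die [342.0926 208.7778] 108 [276.0511 278.4453] 137 (array([ 0.6222, -0.1206,  0.0093]), np.float64(0.0002006023042346982)) [ 0.622  -0.1202  0.011 ] [ 0.6229 -0.122   0.011 ]
  rect ((621.2271728515625, -119.6318359375), (22.502248764038086, 25.153400421142578), 18.262874603271484)
base [361.2473 284.967 ] 182 [200.2468 261.6835] 158 (array([ 0.4585, -0.1621,  0.0033]), np.float64(2.0844624607617603e-05)) [ 0.4585 -0.1614  0.006 ] [ 0.4603 -0.164   0.006 ]
sq [293.6774 285.7339] 124 [237.4483 220.569 ] 58 (array([ 0.4535, -0.0171,  0.0066]), np.float64(0.00017083682202226447)) [ 0.4534 -0.0171  0.007 ] [ 0.4538 -0.0174  0.007 ]
  rect ((453.4042663574219, -16.556638717651367), (23.708961486816406, 23.09915542602539), 15.10854721069336)
rd [278.8621 217.5074] 203 [300.1885 235.3197] 122 (array([0.5996, 0.0178, 0.0068]), np.float64(0.0003040718356512867)) [0.5995 0.0177 0.007 ] [0.5998 0.0177 0.007 ]
tray 2024 ((479.88519287109375, -14.323753356933594), (112.02159118652344, 126.72268676757812), 13.107304573059082)
tray 2627 ((531.4107666015625, -9.334503173828125), (211.53060913085938, 135.786865234375), 13.68278980255127)
```

```bash
cat >> h.py <<'E'
from scipy.spatial.transform import Rotation as Ro
def q(deg):
    t=np.radians(deg);s,c=np.sin(t),np.cos(t)
    x,y,z,w=Ro.from_matrix(np.array([[-s,c,0],[c,s,0],[0,0,-1]]).T).as_quat(); return np.array([w,x,y,z])
def st():
    s=robot.get_state(); print('t %.1f'%s['time'],np.round(s['eef_pos'],4),'F',np.round(s['wrist_force'],2),'w %.4f g %.1f'%(s['width'],s['grip_force'])); return s
TY=13.4; SQ=np.array([.4534,-.0171]); RD=np.array([.5997,.0178]); BAR=(SQ+RD)/2
E
python3 - <<'E'
from h import *
D=[.6222,-.1204]
j0=robot.get_state()['joints']
for n,p,ds in(('die',[*D,.12],(18,198)),('sq',[*SQ,.12],(103.4,-76.6)),('base',[.459,-.162,.12],(103.4,-76.6)),('rd',[*RD,.12],(103.4,-76.6)),('bar',[*BAR,.2],(13.4,193.4)),('end',[*BAR,.2],(101.4,-78.6))):
    for d in ds:
        j=solver.solve_ik(np.array(p),q(d)); print(n,d,None if j is None else np.round(j,2))
th=18 if abs(solver.solve_ik(np.array([*D,.12]),q(18))[6])<1.6 else 198
robot.reach(np.array([*D,.12]),q(th)); robot.move_straight(np.array([*D,.024]),vel=.1); st()
gripper_close(f_grip=12); st(); robot.move_straight(np.array([*D,.12]),vel=.1)
s=st(); print(Ro.from_quat(np.roll(s['ee_rot'],-1)).as_matrix().round(3))
cap('top','g1.png');b=cap('scene')
a=cap('top')
for z in(.098,.109):print(z,)
E
```

```text
die 18 [ 0.67  0.41 -0.66  1.58  0.26  1.24  0.28]
die 198 [-0.64  0.53  1.07  1.63 -0.48  1.27 -2.32]
sq 103.4 [ 0.68 -0.01 -0.69  2.   -0.01  1.15  1.8 ]
sq -76.6 [ 0.65 -0.01 -0.66  2.   -0.01  1.15 -1.34]
base 103.4 [ 0.87  0.07 -0.6   1.94  0.04  1.15  2.06]
base -76.6 [ 0.68  0.05 -0.41  1.94  0.02  1.15 -1.07]
rd 103.4 [ 0.6   0.38 -0.83  1.66  0.3   1.23  1.51]
rd -76.6 [ 0.46  0.34 -0.64  1.67  0.21  1.21 -1.57]
bar 13.4 [ 0.63  0.11 -0.72  1.74  0.07  1.32  0.13]
bar 193.4 None
end 101.4 [ 0.66  0.11 -0.75  1.74  0.08  1.32  1.66]
end -78.6 [ 0.58  0.1  -0.66  1.74  0.06  1.32 -1.47]
t 3.5 [ 0.6229 -0.1204  0.0248] F [-0.09 -0.11  0.66] w 0.0869 g 0.0
t 5.0 [ 0.6222 -0.1204  0.024 ] F [-0.32  0.22  0.39] w 0.0002 g 0.0
t 6.1 [ 0.6216 -0.1204  0.1191] F [-0.52  0.1  -0.17] w 0.0005 g 0.0
[[-0.309  0.951 -0.002]
 [ 0.951  0.309  0.   ]
 [ 0.001 -0.001 -1.   ]]
0.098
0.109
```

```bash
python3 - <<'E'
from h import *
a=cap('top');b=cap('scene')
x=cv2.resize(a['frame'][150:260,270:420,::-1],None,fx=2.6,fy=2.6);y=cv2.resize(b['frame'][150:320,200:350,::-1],None,fx=2.6,fy=2.6)
o=np.zeros((442,780,3),np.uint8);o[:286,:390]=x;o[:442,390:]=y
cv2.imwrite('pics/c2.png',o)
E
```

```text
(no output)
```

View pics/c2.png

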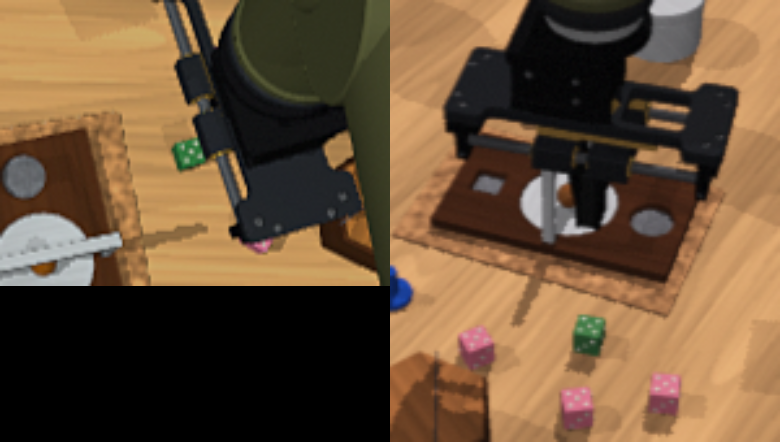

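The die sits untouched at top (343,209); the closed fingertips show in the scene picture at about (277,236). I'll compare that with the projected TCP.

```bash
cat >> h.py <<'E'
def proj(c,p):
    T=np.linalg.inv(np.array(c['pose']));return cv2.projectPoints(np.array(p,float).reshape(-1,1,3),cv2.Rodrigues(T[:3,:3])[0],T[:3,3],np.array(c['mtx']),np.array(c['dist_coeffs']))[0].reshape(-1,2)
E
python3 - <<'E'
from h import *
np.set_printoptions(precision=4,suppress=True)
a=cap('top');b=cap('scene')
P=[[.6216,-.1204,.105],[.6216,-.1204,.119],[.6222,-.1204,.011],[.6222,-.1204,.034]]
print(proj(a,P),proj(b,P)); print(blob(a,'green',(343,209),12)[1:],blob(b,'green',(276,279),12)[1:])
print(ray(b,[[277,236]],.105))
for z in(.0,.3):print(tri(a,(342.1,208.8),b,(276,278.4)))
f=b['frame'][200:250,240:320];print((f.max(2)<45)[::2,::2].astype(int)) if 0 else None
st()
E
```

```text
[[350.7958 199.9229]
 [352.2532 198.3978]
 [342.1715 208.6784]
 [344.1122 206.6403]] [[276.3677 245.33  ]
 [276.443  240.1749]
 [276.1454 277.8119]
 [276.2591 270.2368]]
(array([342.1284, 208.7156]), np.int32(109)) (array([276.0146, 278.4234]), np.int32(137))
[[ 0.6091 -0.0978  0.105 ]]
(array([ 0.6221, -0.1206,  0.0094]), np.float64(0.0002488212671055534))
(array([ 0.6221, -0.1206,  0.0094]), np.float64(0.0002488212671055534))
t 6.5 [ 0.6221 -0.1203  0.1197] F [ 0.99  0.02 -0.03] w 0.0004 g 0.0
```

The tip shows about 9 px (about 20 mm) above the projected tip, so either the fingertips are shorter or the tool is offset. I'll probe the bare table at a clear spot.

```bash
python3 - <<'E'
from h import *
X=[.70,-.05]
robot.move_straight(np.array([*X,.12]),vel=.25); robot.move_straight(np.array([*X,.018]),vel=.15); st()
b=cap('scene');a=cap('top')
print(proj(b,[[*X,.004],[*X,.018]]),proj(a,[*X,.004]))
x,y=proj(b,[*X,.004])[0].astype(int)
f=b['frame'][y-60:y+40,x-50:x+50,::-1]
cv2.circle(b['frame'],(int(x),int(y)),1,(255,0,0),-1)
x2,y2=proj(a,[*X,.004])[0].astype(int)
o=np.hstack([cv2.resize(f,(390,390),interpolation=2),cv2.resize(a['frame'][y2-50:y2+50,x2-50:x2+50,::-1],(390,390),interpolation=2)])
cv2.imwrite('pics/c3.png',o)
E
```

```text
t 7.9 [ 0.7008 -0.0502  0.0192] F [-0.5  -0.02 -0.66] w 0.0006 g 0.0
[[325.57797984 273.42899007]
 [326.05716466 268.89396658]] [[310.100297  174.2434689]]
```

View pics/c3.png

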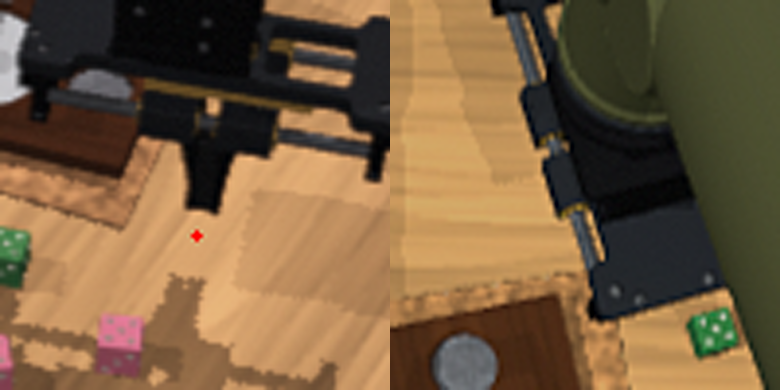

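The tip is visibly clear of the table: its image is at (327,267), against a predicted (326,273), and its shadow is detached. I'll probe down with force checks.

```bash
python3 - <<'E'
from h import *
X=[.70,-.05]
s0=st()
for z in np.arange(.016,-.012,-.002):
    robot.move_straight(np.array([*X,z]),vel=.05); s=robot.get_state(); F=s['wrist_force']-s0['wrist_force']
    print(round(z,4),s['eef_pos'].round(4),F.round(1))
    if abs(F[2])>3: break
b=cap('scene');print(proj(b,[[*X,0]]))
x,y=325,273
cv2.imwrite('pics/c4.png',cv2.resize(b['frame'][y-50:y+30,x-40:x+40,::-1],(400,400),interpolation=2))
robot.move_straight(np.array([*X,.03]),vel=.1)
E
```

```text
t 8.0 [ 0.7012 -0.05    0.0198] F [-0.    0.66 -0.27] w 0.0006 g 0.0
0.016 [ 0.7002 -0.05    0.0164] [0.5 0.3 0.8]
0.014 [ 0.6998 -0.05    0.0138] [ 0.3 -1.5  0. ]
0.012 [ 0.6998 -0.05    0.0117] [-0.2 -1.3  1.1]
0.01 [ 0.6998 -0.0501  0.0098] [-0.2 -0.3  0.3]
0.008 [ 0.6999 -0.05    0.0078] [-0.2 -0.2  0.3]
0.006 [ 0.6999 -0.05    0.0058] [-0.2 -0.7 -0.1]
0.004 [ 0.6998 -0.05    0.0038] [-1.1 -0.6  0.6]
0.002 [ 0.6998 -0.05    0.0018] [-0.4 -1.1 -0.5]
0.0 [ 6.999e-01 -5.000e-02 -2.000e-04] [-1.2 -1.   1.1]
-0.002 [ 0.6998 -0.05   -0.0022] [-0.4 -0.4  0.4]
-0.004 [ 0.6999 -0.05   -0.0042] [ 0.4 -0.5  0.1]
-0.006 [ 0.6998 -0.05   -0.0062] [-0.8 -1.   0.5]
-0.008 [ 0.6999 -0.05   -0.0082] [-0.3 -0.5 -0.3]
-0.01 [ 0.6998 -0.05   -0.0102] [ 0.2 -0.7 -0.2]
[[325.44249324 274.71094052]]
```

View pics/c4.png

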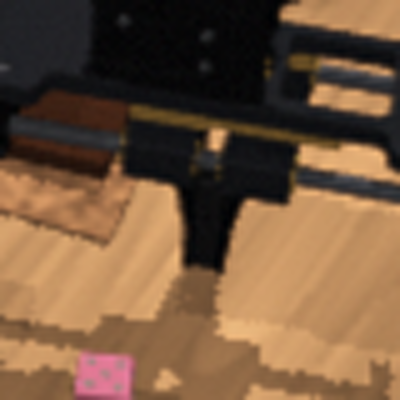

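```bash
python3 - <<'E'
from h import *
X=[.70,-.05]
robot.move_straight(np.array([*X,-.010]),vel=.1); s0=st()
for z in np.arange(-.012,-.034,-.001):
    robot.move_straight(np.array([*X,z]),vel=.05); s=robot.get_state(); F=s['wrist_force']-s0['wrist_force']
    if abs(F[2])>2.5: break
print(round(z,4),s['eef_pos'].round(4),F.round(1))
b=cap('scene');print(proj(b,[[*X,0]]))
x,y=325,273
cv2.imwrite('pics/c5.png',cv2.resize(b['frame'][y-50:y+30,x-40:x+40,::-1],(400,400),interpolation=2))
robot.move_straight(np.array([*X,.03]),vel=.1);st()
E
```

```text
t 12.6 [ 0.6994 -0.0499 -0.0111] F [0.86 0.38 0.79] w 0.0006 g 0.0
-0.019 [ 0.7001 -0.05   -0.0179] [-2.6 -1.   4.1]
[[325.44249324 274.71094052]]
t 15.3 [ 0.7    -0.0501  0.0302] F [ 0.21 -0.4  -0.16] w 0.0006 g 0.0
```

View pics/c5.png

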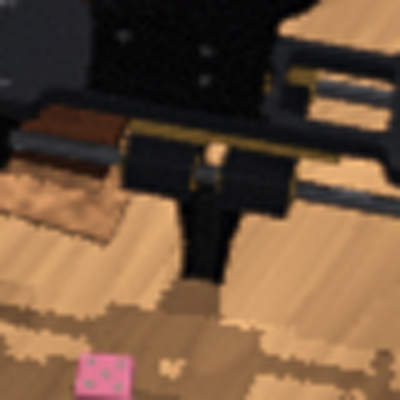

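The table was contacted at TCP z ≈ −0.018, with the tip at scene (326,279). So the fingertips really sit about 17.5 mm above the reported TCP, roughly 31 mm higher than specified. The lateral position agrees with the front edge of the finger. I'll apply that z correction and grasp again.

```bash
cat >> h.py <<'E'
ZO=-.0175   # tcp z = tip height + ZO (measured)
def T(xy,tip): return np.array([xy[0],xy[1],tip+ZO])
E
python3 - <<'E'
from h import *
D=[.6222,-.1204]
gripper_open()
robot.move_straight(T(D,.06),vel=.15); robot.move_straight(T(D,.009),vel=.1); st()
gripper_close(f_grip=12); s=st()
if s['width']>.015:
    robot.move_straight(T(D,.10),vel=.15);s=st()
    a=cap('top');b=cap('scene'); p=proj(b,[*s['eef_pos'][:2],s['eef_pos'][2]-ZO+.002])[0]; print(p,blob(b,'green',p,14)[1:])
    x,y=p.astype(int);cv2.imwrite('pics/c6.png',cv2.resize(b['frame'][y-40:y+40,x-50:x+50,::-1],(500,400),interpolation=2))
E
```

```text
t 18.4 [ 0.6224 -0.1202 -0.0086] F [ 0.42 -0.3   0.89] w 0.0869 g 0.0
t 19.4 [ 0.6222 -0.1204 -0.0085] F [-0.12  0.34 -0.26] w 0.0220 g 12.0
t 20.2 [ 0.6215 -0.1205  0.0816] F [-0.65 -0.27 -0.09] w 0.0218 g 12.0
[276.26526781 246.73570908] (array([275.31707317, 247.14634146]), np.int32(164))
```

```bash
python3 - <<'E'
from h import *
D=[.6222,-.1204]; a0=cap('top'); print('sq',ray(a0,[blob(a0,'grey',(293.7,285.7),11)[1]],.007))
robot.move_straight(T(D,.16),vel=.2)
robot.reach(T(SQ,.16),q(TY+90)); robot.move_straight(T(SQ,.03),vel=.12); robot.wait(.1); s0=st()
for h in (.026,.024,.022,.020,.018,.0165):
    robot.move_straight(T(SQ,h),vel=.04); s=robot.get_state(); F=s['wrist_force']-s0['wrist_force']; print(h,s['eef_pos'].round(4),F.round(1))
    if abs(F[2])>4: break
b=cap('scene');x,y=proj(b,[*SQ,.015])[0].astype(int);cv2.imwrite('pics/c7.png',cv2.resize(b['frame'][y-40:y+40,x-50:x+50,::-1],(500,400),interpolation=2))
E
```

```text
sq [[ 0.4532975  -0.01708426  0.007     ]]
t 23.5 [ 0.4541 -0.0173  0.0132] F [-0.12 -0.11  0.19] w 0.0220 g 12.0
0.026 [ 0.4533 -0.0172  0.0084] [-0.4  0.3 -0.7]
0.024 [ 0.4533 -0.017   0.0064] [-0.2  0.5 -1. ]
0.022 [ 0.4533 -0.0171  0.0044] [0.2 0.3 0.6]
0.02 [ 0.4533 -0.017   0.0024] [ 0.2  0.5 -0.6]
0.018 [ 4.533e-01 -1.710e-02  4.000e-04] [ 0.1  0.7 -0.1]
0.0165 [ 0.4533 -0.0171 -0.0011] [ 0.2  0.7 -0.8]
```

View pics/c7.png

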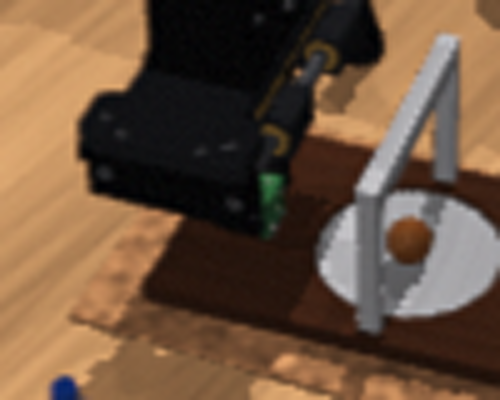

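The die has descended freely at the nest with no contact and the marble is still centred. I'll lower to the floor and release.

```bash
python3 - <<'E'
from h import *
s0=robot.get_state()
for h in (.0155,.0145,.0135):
    robot.move_straight(T(SQ,h),vel=.04); robot.wait(.1); s=robot.get_state(); F=s['wrist_force']-s0['wrist_force']; print(h,s['eef_pos'].round(4),F.round(1))
    if abs(F[2])>2: break
gripper_open(); robot.move_straight(T(SQ,.06),vel=.1)
B=np.array([.459,-.162]); s=st()
robot.reach(T(B,.12),q(TY+90)); a=cap('top');b=cap('scene')
ca=blob(a,'green',proj(a,[*SQ,.018])[0],14);cb=blob(b,'green',proj(b,[*SQ,.018])[0],14);print(tri(a,ca[1],b,cb[1]),ca[1:],cb[1:])
x,y=proj(b,[*SQ,.015])[0].astype(int);cv2.imwrite('pics/c8.png',cv2.resize(b['frame'][y-40:y+40,x-50:x+50,::-1],(500,400),interpolation=2))
st()
E
```

```text
0.0155 [ 0.4536 -0.0171 -0.0016] [-1.4  1.   5.8]
t 27.2 [ 0.4532 -0.0174  0.0423] F [-0.22 -0.25 -0.56] w 0.0868 g 0.0
(array([ 0.45339334, -0.01693136,  0.01635153]), np.float64(0.0005996188979826151)) (array([293.94642857, 285.83928571]), np.int32(112)) (array([237.39694656, 217.38167939]), np.int32(131))
t 28.0 [ 0.4586 -0.16    0.1016] F [ 0.16  0.53 -0.47] w 0.0871 g 0.0
```

View pics/c8.png

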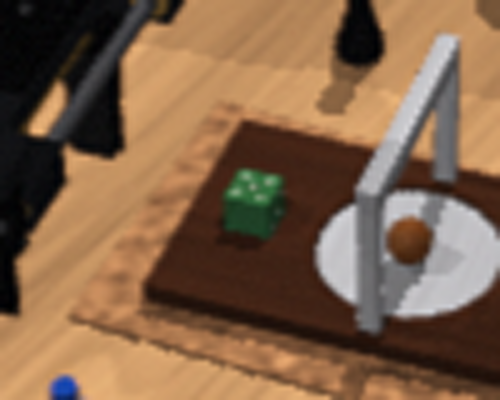

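The die sits upright in the square nest: centre (0.4534, −0.0169), at seated height. The marble is centred. Now the base.

```bash
python3 - <<'E'
from h import *
np.set_printoptions(precision=4,suppress=True)
B=np.array([.4588,-.1619])
robot.move_straight(T(B,.009),vel=.12); gripper_close(f_grip=10); s=st()
if s['width']>.008:
    robot.move_straight(T(B,.09),vel=.12); robot.wait(.2); s=st()
    a=cap('top');b=cap('scene'); P=np.array([*s['eef_pos'][:2],s['eef_pos'][2]-ZO-.009])
    for c in(a,b):
        m,ce,n=blob(c,'blue',proj(c,P+[0,0,.003])[0],22); pts=cv2.findContours(m,0,1)[0]; pts=max(pts,key=len).reshape(-1,2)
        w=ray(c,pts,P[2]+.003); print(ce,n,'exp',proj(c,P+[0,0,.003]),'world',w.min(0),w.max(0), w.mean(0)-P)
E
```

```text
t 30.3 [ 0.4588 -0.1619 -0.0085] F [-0.16 -1.06  0.19] w 0.0117 g 10.0
t 31.3 [ 0.4582 -0.1616  0.0717] F [ 0.29 -0.41 -0.04] w 0.0117 g 10.0Traceback (most recent call last):
  File "<stdin>", line 9, in <module>
  File "h.py", line 19, in blob
    k=1+np.argmax(st[1:,4]); return (l==k).astype(np.uint8),ce[k],st[k,4]
        ~~~~~~~~~^^^^^^^^^^
    return _wrapfunc(a, 'argmax', axis=axis, out=out, **kwds)
    return bound(*args, **kwds)
ValueError: attempt to get argmax of an empty sequence
```

```bash
python3 - <<'E'
from h import *
np.set_printoptions(precision=4,suppress=True)
s=robot.get_state(); b=cap('scene'); P=np.array([*s['eef_pos'][:2],s['eef_pos'][2]-ZO-.009])
m,ce,n=blob(b,'blue',proj(b,P+[0,0,.003])[0],22)
t=np.linspace(0,2*np.pi,60);C=proj(b,np.r_[[P+[.017*np.cos(u),.017*np.sin(u),h] for u in t for h in(0,.006)]])
ys,xs=np.nonzero(m); print('blob',ce,n,xs.min(),xs.max(),ys.min(),ys.max(),'exp disc',C.min(0),C.max(0))
x,y=proj(b,P)[0].astype(int);cv2.imwrite('pics/c9.png',cv2.resize(b['frame'][y-40:y+40,x-50:x+50,::-1],(500,400),interpolation=2))
E
```

```text
blob [199.7719 236.5965] 57 193 204 231 240 exp disc [188.4284 227.5492] [205.6159 241.3826]
```

```bash
python3 - <<'E'
from h import *
B=np.array([.4588,-.1619])
robot.move_straight(T(B,.16),vel=.2); robot.reach(T(RD,.16),q(TY+90)); robot.move_straight(T(RD,.03),vel=.12); robot.wait(.1); s0=st()
for h in (.026,.024,.022,.020,.018,.0168,.016,.0152,.0145):
    robot.move_straight(T(RD,h),vel=.04); robot.wait(.08); s=robot.get_state(); F=s['wrist_force']-s0['wrist_force']; print(h,s['eef_pos'].round(4),F.round(1))
    if F[2]>2: break
E
```

```text
t 34.2 [0.6004 0.0179 0.0134] F [ 0.09 -0.26  0.37] w 0.0109 g 10.0
0.026 [0.5996 0.0177 0.0085] [-0.7 -0.5  0. ]
0.024 [0.5997 0.0178 0.0065] [ 0.2 -0.3 -0.9]
0.022 [0.5997 0.0178 0.0044] [-0.7  0.5 -1. ]
0.02 [0.5997 0.0178 0.0025] [-0.6 -1.  -1.2]
0.018 [5.997e-01 1.780e-02 4.000e-04] [ 0.2 -0.1 -0.7]
0.0168 [ 0.5997  0.0178 -0.0007] [-1.2  0.5 -2. ]
0.016 [ 0.5998  0.0178 -0.0014] [-1.2  0.5 -0.3]
0.0152 [ 0.5998  0.0178 -0.0015] [-2.3  0.4  5.2]
```

```bash
python3 - <<'E'
from h import *
np.set_printoptions(precision=4,suppress=True)
gripper_open(); robot.move_straight(T(RD,.06),vel=.1); robot.move_straight(T(RD+[.03,.14],.16),vel=.25)
a=cap('top');b=cap('scene');st()
pa,pb=proj(a,[*RD,.013])[0],proj(b,[*RD,.013])[0]
try: ca=blob(a,'blue',pa,20);cb=blob(b,'blue',pb,20);print(tri(a,ca[1],b,cb[1]),ca[1:],cb[1:],pa,pb)
except Exception as e: print(e)
for c,p in((a,(293.7,285.7)),(b,(237.4,217.4))): print(blob(c,'green',p,12)[1])
for c,n in((a,'top'),(b,'scene')):
    f=cv2.cvtColor(c['frame'],cv2.COLOR_RGB2HSV).astype(int);m=((f[...,0]<16)&(f[...,1]>150)&(f[...,2]>90)).astype(np.uint8)
    x,y=proj(c,[*BAR,.018])[0];yy,xx=np.indices(m.shape);m[np.hypot(xx-x,yy-y)>14]=0;print(n,'marble',np.argwhere(m).mean(0)[::-1],m.sum(),x,y)
x=a['frame'][190:310,230:350,::-1];y=b['frame'][180:270,200:335,::-1]
cv2.imwrite('pics/c10.png',np.hstack([cv2.resize(x,(390,390),interpolation=2),cv2.resize(y,(405,390),interpolation=2)]))
E
```

```text
t 39.8 [0.6293 0.1551 0.1409] F [ 0.47 -0.4  -0.18] w 0.0871 g 0.0
attempt to get argmax of an empty sequenceTraceback (most recent call last):
  File "<stdin>", line 8, in <module>
  File "h.py", line 19, in blob
    k=1+np.argmax(st[1:,4]); return (l==k).astype(np.uint8),ce[k],st[k,4]
        ~~~~~~~~~^^^^^^^^^^
    return _wrapfunc(a, 'argmax', axis=axis, out=out, **kwds)
    return bound(*args, **kwds)
ValueError: attempt to get argmax of an empty sequence
```

The top view is blocked by the arm, so I'll use the scene view only.

```bash
python3 - <<'E'
from h import *
np.set_printoptions(precision=4,suppress=True)
b=cap('scene')
t=np.linspace(0,2*np.pi,60);C=proj(b,[[RD[0]+.017*np.cos(u),RD[1]+.017*np.sin(u),.013] for u in t]);S=proj(b,[[RD[0],RD[1],.037],[*RD,.013],[*RD,.007]])
cb=blob(b,'blue',S[1],22);ys,xs=np.nonzero(cb[0]);print('blue',cb[1:],xs.min(),xs.max(),ys.min(),ys.max(),'exp',C.min(0),C.max(0),S.round(1))
print('die',blob(b,'green',(237.4,217.4),12)[1])
f=cv2.cvtColor(b['frame'],cv2.COLOR_RGB2HSV).astype(int);m=((f[...,0]<16)&(f[...,1]>150)&(f[...,2]>90)).astype(np.uint8)
x,y=proj(b,[*BAR,.018])[0];yy,xx=np.indices(m.shape);m[np.hypot(xx-x,yy-y)>14]=0;print('marble',np.argwhere(m).mean(0)[::-1],m.sum(),x,y)
print('bar top proj',proj(b,[[*BAR,.095]]))
u=np.array([-np.sin(np.radians(TY)),np.cos(np.radians(TY))])
print('bar ends',proj(b,[[*(BAR-.056*u),.095],[*(BAR+.056*u),.095]]))
cv2.imwrite('pics/c10.png',cv2.resize(b['frame'][170:270,200:335,::-1],None,fx=5,fy=5,interpolation=2))
E
```

```text
blue (array([300.3804, 233.4479]), np.int32(163)) 293 308 225 240 exp [292.6558 228.0904] [307.8972 238.7026] [[300.7 225.5]
 [300.3 233.3]
 [300.2 235.3]]
die [237.3969 217.3817]
marble [268.1154 223.    ] 26 268.3505624431828 224.2087200493721
bar top proj [[268.3687 198.1205]]
bar ends [[259.5928 214.5433]
 [276.5532 182.8066]]
```

View pics/c10.png

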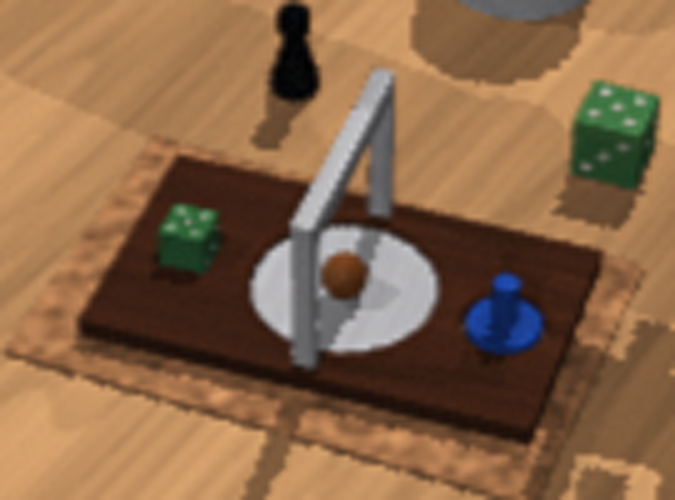

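Seated: die at (237,217), base stem up at (300,233) and marble centred at (268,223) in the scene picture. The bar matches its projection. Now I'll grip the bar and lift.

```bash
python3 - <<'E'
from h import *
robot.reach(T(BAR,.16),q(TY)); robot.wait(.2); robot.move_straight(T(BAR,.068),vel=.08); robot.wait(.1); st()
gripper_close(f_grip=10); s=st(); gripper_close(f_grip=45); st()
robot.move_straight(T(BAR,.073),vel=.02); st()
robot.move_straight(T(BAR,.12),vel=.04); st()
b=cap('scene')
f=cv2.cvtColor(b['frame'],cv2.COLOR_RGB2HSV).astype(int);m=((f[...,0]<16)&(f[...,1]>150)&(f[...,2]>90)).astype(np.uint8)
x,y=proj(b,[*BAR,.070])[0];yy,xx=np.indices(m.shape);m[np.hypot(xx-x,yy-y)>14]=0;print('marble',np.argwhere(m).mean(0)[::-1],m.sum(),x,y)
for n,k,p in(('die','green',SQ),('base','blue',RD)):
    c=proj(b,[*p,.070])[0]
    try: print(n,blob(b,k,c,14)[1:],c)
    except Exception: print(n,'hidden')
E
```

```text
t 42.5 [5.27e-01 3.00e-04 5.11e-02] F [ 0.04 -0.51 -0.32] w 0.0871 g 0.0
t 43.7 [5.266e-01 4.000e-04 5.050e-02] F [ 0.57 -0.02  0.03] w 0.0097 g 10.0
t 43.9 [5.267e-01 4.000e-04 5.050e-02] F [ 0.52  0.58 -0.82] w 0.0093 g 45.0
t 44.3 [5.263e-01 3.000e-04 5.540e-02] F [-0.8   0.61 -5.24] w 0.0093 g 45.0
t 45.6 [5.263e-01 3.000e-04 1.022e-01] F [-0.52  0.44 -3.21] w 0.0093 g 45.0
marble [267.75862069 205.93103448] 29 268.3624464208119 206.83702458667523
die (array([236.26515152, 199.97727273]), np.int32(132)) [236.3172772 199.5506372]
base (array([301.10909091, 215.95151515]), np.int32(165)) [301.31784886 214.32938817]
```

```bash
python3 - <<'E'
from h import *
robot.move_straight(T(BAR,.168),vel=.04); s=st()
for d in range(10,91,10):
    robot.move_straight(T(BAR,.168),q(TY+d),vel=.05)
    if d in(10,20,90): st()
    if robot.get_state()['time']>66: print('late',d);break
robot.wait(.6); st()
b=cap('scene')
f=cv2.cvtColor(b['frame'],cv2.COLOR_RGB2HSV).astype(int);m=((f[...,0]<16)&(f[...,1]>150)&(f[...,2]>90)).astype(np.uint8)
x,y=proj(b,[*BAR,.118])[0];yy,xx=np.indices(m.shape);m[np.hypot(xx-x,yy-y)>14]=0;print('marble',np.argwhere(m).mean(0)[::-1],m.sum(),x,y)
v=np.array([-np.sin(np.radians(TY)),np.cos(np.radians(TY))])*.0752
for n,k,p in(('die','green',BAR-v),('base','blue',BAR+v)):
    c=proj(b,[*p,.118])[0]
    try: print(n,blob(b,k,c,14)[1:],c)
    except Exception: print(n,'hidden')
s=robot.get_state();print(np.abs(s['dq']).max())
E
```

```text
t 47.0 [5.263e-01 4.000e-04 1.502e-01] F [ 0.37 -0.06 -3.25] w 0.0096 g 45.0
t 47.4 [5.264e-01 3.000e-04 1.503e-01] F [-0.22  0.15 -4.26] w 0.0095 g 45.0
t 47.7 [5.265e-01 3.000e-04 1.504e-01] F [-0.33 -0.07 -4.24] w 0.0094 g 45.0
t 50.0 [5.265e-01 3.000e-04 1.505e-01] F [ 0.14  0.16 -4.85] w 0.0096 g 45.0
t 50.6 [5.265e-01 3.000e-04 1.505e-01] F [ 0.19 -0.86 -4.72] w 0.0094 g 45.0
marble [268.21212121 188.72727273] 33 268.3748750901056 189.88048977978943
die (array([256.1686747 , 212.26506024]), np.int32(166)) [256.27656524 212.10943842]
base (array([278.9010989 , 173.64835165]), np.int32(91)) [279.37641924 169.67111391]
0.0025641919177922913
```

```bash
python3 -c "
from h import *
print(robot.finish_job()); st()"
```

```text
the job is handed in; nothing more can be done
None
the job is handed in; nothing more can be done
```

The job is handed in, with no verdict shown: the tray is held about 10 cm up and turned a quarter turn with its die end towards the vault. In the last picture the die and marble were where they should be; the base was partly hidden there but looked seated before the lift.

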